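# Press a brass bush home with the ratchet clamp

## Robot

A 6-joint arm with a two-finger parallel gripper is mounted at the origin on a cart in front of the work surface, level with it; the furniture and walls round the work are solid. World frame = base frame: x ahead of the robot, y to its left, z up, the work surface at z = 0. Lengths are in m, angles in rad, forces in N, time in s.
With the tool pointing down it reaches from about 0.25 to 0.725 m from the base axis. Payload 4 kg.
Tool frame: the origin (TCP) lies midway between the tips of the shut fingers; the grasp point (between the pads) lies 19 mm behind it (bot.grip_point_offset is the distance from the TCP to the grasp point, in m); z points along the fingers, y is the line along which they close (so a half turn about z gives the same grasp; the last joint's range is limited). The gripper opens to 85 mm and grips with 20 to 120 N. Pads are 22 mm wide; open, the fingers measure 114 mm over their backs; the gripper's body (76 mm by 85 mm) begins 54 mm behind the grasp point. The pads swing forward as they close: fully open they stand 13 mm farther back than shut.
Start: joints at [-1.157, 0.241, 0.005, 1.335, 0, 1.571], TCP at [0.201, -0.458, 0.231] pointing down, gripper open.
Joint ranges: [-2.72, 2.72], [-1.05, 1.87], [-1.09, 1.28], [-1.99, 2.15], [-1.42, 1.44], [-3.14, 3.14]. Speed limits (rad/s): [2.79, 2.79, 3.14, 3.14, 3.14, 3.14].

## Interface

Orientations are given as a unit quaternion [x, y, z, w].
In Python, from workcell import bot gives the robot as it stands.
- The arm moves only by the tool step_arm, never from a script. Its argument "targets" is text: rows parted by semicolons, each of 7 numbers parted by spaces: the opening, from -1 (shut) to 1 (fully open), so that 0 is half open, then the shift along the world's x, y, z normalised to -1 to 1, where 1 is 0.5 m, then the turn, a rotation vector about the world's x, y, z normalised to -1 to 1, where 1 is pi/4 rad. In form: gripper x y z wx wy wz; .... A call has 1 to 10 rows; each row is the pose to reach, as a shift and turn from the pose commanded when the call began; what a row does not reach only later rows make up. A row lasts 1/12 s, in which the tool goes at most 41.7 mm and 7.16 degrees, less where a joint would pass 70% of its speed; a pose out of reach is approached as far as the arm can. A call with a number of a shift or a turn outside -1 to 1 is refused whole. A call with a gripper value outside its range is refused whole. The fingers move at their own pace and stop on an object; the grip force is fixed at half the most. Time passes only in rows, so rows that repeat a pose let the fingers close. It gives the time, the measured TCP pose, the force, the opening and the grip force at its end, in the units of the state.
- bot.get_obs(): the state, without advancing time (a new reading comes with each control period).
- bot.camera(name): name is "scene" or "top" or "wrist"; returns the picture (480x640x3 uint8, red, green, blue); there is no depth.
- bot.camera_info(name): a dict with "vertical_fov" (degrees; the focal length in pixels is half the picture's height over the tangent of half this angle, whatever the lens; pixels are square), "cx", "cy" (the principal point, pixels), "pose" (4x4, takes a point from camera to world coordinates). Camera axes: x right, y up, looking along -z (the intrinsics and any distortion apply to the point x, -y, -z); pixel columns grow to the right and rows downward; lengths in m; the calibration is good to about 2 mm. A picture is of the moment at which its call begins: read the wrist's pose just before it. camera_info takes no time and is no camera call; for the wrist camera it gives the pose at the moment of the call.
- bot.job_done(): hands the job in; it is judged then, once.
The state is a dict: "clock": time; "joint_pos": joint angles; "joint_vel": joint speeds; "tau": joint torques, N m; "eef_pos": TCP position; "tool_rot": TCP orientation; "ft_force": force on the tool from outside, world axes, zero at the start; "ft_torque": the same for the moment, N m; "grip_width": finger opening in m; "grasp_force": force on a finger pad.
Only numpy, scipy, OpenCV 4.12 (cv2) and the standard library are available. Lean on these libraries where they do the work, as an engineer would, in place of code of your own. Each camera call takes 0.05 s, during which the arm holds its last target. There are 200 camera calls.

## Task

Swing the red handle of the bench clamp towards the steel handle until its jaw has pressed the brass bush fully home in the wooden block, and take your hand off so that the ratchet teeth hold the handles locked by themselves. Then press the steel handle sideways out of the teeth (down towards the board) so that the red handle springs fully open, lift the block out and stand it upright on the dark slate. Work gently: never press on the clamp with more than 25 N, do not knock the block over, and leave the red-lidded jar where it stands.

Things in the scene. Friction and masses are not known exactly. Their poses are not given: they have to be found in the camera images.
- clamp: Bench clamp like big locking scissors lying flat on a plywood board (285 x 140 x 18 mm) fixed to the bench. Origin on the bench under the pivot pin; x from handles to jaws, y to the left of that, z up. Handles reach back to x = -0.15 and close in a level plane 40 mm above the bench, 14 mm clear of the board; pin and jaws are at most 52 mm high. The robot must press no part of it with over 25 N.
- fixed_jaw (a point): Middle of the fixed jaw on the clamp's -y side (clamp x 0.086, y -0.046, 40 mm above the bench). Its stop pad faces +y; the pad's face lies anywhere from clamp y = -0.022 to -0.012, screwed to a new setting each time, not measured, and it does not give way. The block starts 0 to 13 mm short of it and is pushed against it by the closing jaw.
- tooth_arm (a point): Where the red handle's toothed steel arm passes over the steel handle: clamp x = -0.100, y = 0.014, top of the arm 56 mm above the bench. Keep the fingers off clamp x = -0.11 to -0.09 here. Saw teeth under the arm catch one tooth on top of the steel handle.
- red_handle (a joint): Closing angle (rad) of the red handle and its jaw about the vertical pivot: 0 open, where a spring (2 to 4 N at the grip) returns it; limit 0.30. The grip closes towards clamp +y. Teeth catch at about 0.07, 0.12, 0.17, 0.22, 0.27; let go, it falls back to the last tooth passed. Closing takes 4 to 14 N at the grip; the force rises sharply with the bush home, somewhere from 0.13 to 0.27.
- red_grip (a point): Middle of the red plastic grip, 130 mm behind the pivot, 40 mm above the bench; the grip is 14 mm thick, 16 mm high, 93 mm long, and points from here to the pivot within 0.1 rad. Push it over on its outer side (clamp -y), where there is free room; a full-force squeeze of both handles in a gripper is over the limit.
- steel_handle (a joint): How far the steel handle is bent down (rad) about a level line at clamp x = -0.025: 0 at rest, 0.062 at its end stop. It does not move in the closing direction. The teeth come free at about 0.03 (4 to 6 N pressed on the pad); it springs back up when let go.
- steel_pad (a point): Centre of the top of the flat thumb pad (34 x 18 mm) of the bare, slippery steel handle, 133 mm behind the pivot at clamp y = 0.014, 45 mm above the bench at rest. Press straight down here to bring the teeth out: about 3 to 4 mm of travel is needed, 6.5 mm is available before a hard stop.
- block: Pale wooden bearing block, 40 mm (x) by 44 mm (y) by 60 mm high, about 0.12 kg, standing loose on the clamp board (its top 18 mm above the bench) between the jaws. Origin at the centre of its underside, axes about as the clamp's. Its upper 26 mm stand free above the jaws: grip it there from above across its 40 mm (x) faces. The bush is in its +y face.
- bush (a joint): Depth (m) of the brass bush (flange 28 mm across, 3 mm thick, axis 22 mm above the block's underside) in the block's +y face: starts at 0 to 0.002; 0.008 is fully home, flange against the wood. It slides stiffly (about 7 N) and stays where it is pushed.
- slate: Dark grey slate slab, 120 x 170 mm, 12 mm thick, fixed on a dark wooden board (130 x 180 x 16 mm) on the bench to the right of the clamp. Origin at the centre of its underside, so its top is 12 mm higher (28 mm above the bench); the block goes anywhere near the middle of it.
- lidded_jar: Glass jar with a red lid, 81 mm wide, 88 mm high, standing at the back: a bystander. Origin at the centre of its underside.
Things that resemble listed ones, but are neither listed nor needed, are in the scene too. There is more than one size of the block; the one meant has the size given above.

How it is judged:
By the outcome, as a careful person would: the job done as asked, in the order asked, and still so for the second after the job is handed in, with the robot touching nothing.
It also fails if it takes over 72 s, if anything falls off the work surface, if the arm or the gripper's body presses on something with over 40 N, if the wrist force passes 120 N, or if a joint passes its speed limit or range.

## Working session

There is one attempt and no reset: what is moved stays moved. The work goes in short steps, Python scripts to look and compute and a tool call to move; the robot and the scene stay as the last step left them, time stands still between calls to the robot, and variables do not carry over. Pictures are saved under pics/ and viewed, at most 10 in all, crops included, and the job is handed in when it is done.

Besides the shell and the picture viewer there is one more tool, called as name(argument=value, ...) on one line, values as JSON. step_arm: Moves the arm, as the interface text tells. Scaled input: -1 to 1 covers 0.5 m each way for a shift and pi/4 rad each way for a turn. Its arguments: {"type":"object","properties":{"targets":{"type":"string"}},"required":["targets"]}

```bash
ls; mkdir -p pics; python3 - <<'E'
from workcell import bot
import cv2,numpy as np
o=bot.get_obs(); print(o['clock'],o['eef_pos'],o['tool_rot'],o['ft_force'],o['grip_width'],bot.grip_point_offset)
for n in ['scene','top']:
    im=bot.camera(n); cv2.imwrite(f'pics/{n}0.png',im[:,:,::-1]); 
    i=bot.camera_info(n); print(n,{k:(np.round(v,4).tolist() if k=='pose' else v) for k,v in i.items()})
i=bot.camera_info('wrist');print(i)
E
```

```text
pics
0.0 [ 0.20080154 -0.45721269  0.23040793] [ 9.78668954e-01  2.05440953e-01 -2.23280391e-04 -1.02140725e-03] [-0.26509644  0.3285831  -0.03300041] 0.08552309985783077 0.0187
scene {'vertical_fov': 49.2319308816634, 'cx': 322.9047525604297, 'cy': 236.0281150443366, 'pose': [[-0.7503, 0.4077, -0.5205, 0.0663], [-0.6611, -0.4554, 0.5963, 0.5976], [0.0061, 0.7914, 0.6112, 0.6542], [0.0, 0.0, 0.0, 1.0]]}
top {'vertical_fov': 42.8953587341784, 'cx': 317.3509763676987, 'cy': 236.0221427547286, 'pose': [[0.0129, 0.9879, -0.1543, 0.3958], [-0.9999, 0.0112, -0.0121, -0.0023], [-0.0102, 0.1544, 0.988, 1.2895], [0.0, 0.0, 0.0, 1.0]]}
{'vertical_fov': 59.361281899461844, 'cx': 324.7413239895872, 'cy': 243.01657143234291, 'pose': array([[ 0.40210617,  0.88106808,  0.24905754,  0.26346524],
       [-0.91559062,  0.38756883,  0.10716444, -0.42973553],
       [-0.00210777, -0.27112623,  0.96254149,  0.37273627],
       [ 0.        ,  0.        ,  0.        ,  1.        ]])}
```

View pics/top0.png

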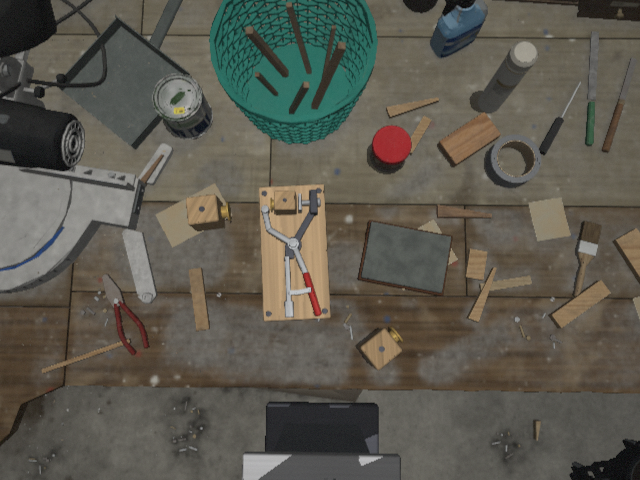

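View pics/scene0.png

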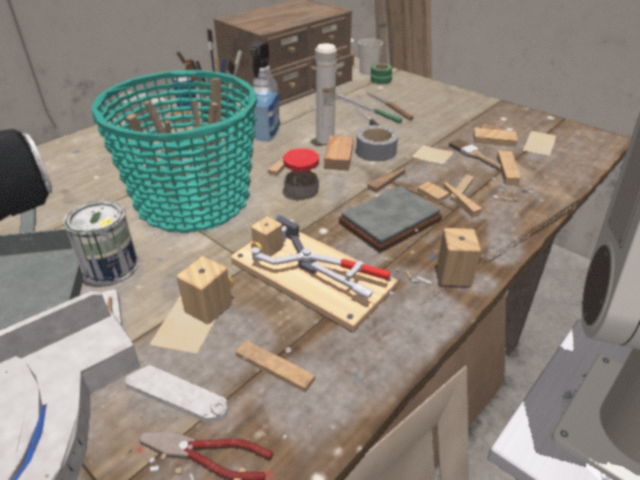

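The top view shows the clamp on its board at cols 262-328, rows 186-320, with the pivot near (293,244), the red grip (312,295), the steel pad (290,308) and the fixed jaw (315,200). The slate is at (405,257) and the jar lid at (391,146).

Possible mix-ups:
- **Blocks:** (287,203) in the clamp, against larger ones at (205,210) and (380,347). I choose (287,203).
- **Red things:** grip (312,295), against the pliers (127,325) and the lid (391,146).
- **Slate:** (405,257), against the grey sheet at (130,85).

Next is a close crop plus the measurements.

```bash
cat > h.py <<'E'
from workcell import bot
import cv2,numpy as np
def ray(n,px,info=None):
    i=info or bot.camera_info(n); f=240/np.tan(np.radians(i['vertical_fov'])/2)
    P=np.array(i['pose']); d=np.array([(px[0]-i['cx'])/f,-(px[1]-i['cy'])/f,-1.])
    return P[:3,3],P[:3,:3]@d
def on(n,px,z,info=None):
    o,d=ray(n,px,info); return o+d*(z-o[2])/d[2]
E
python3 - <<'E'
from h import *
im=cv2.imread('pics/top0.png')
cv2.imwrite('pics/crop.png',cv2.resize(im[180:325,250:460],None,fx=3.8,fy=3.8,interpolation=cv2.INTER_CUBIC))
hsv=cv2.cvtColor(im,cv2.COLOR_BGR2HSV)
def rect(m,x0,y0,x1,y1):
    k=np.zeros_like(m);k[y0:y1,x0:x1]=m[y0:y1,x0:x1]
    c=max(cv2.findContours(k,0,2)[0],key=cv2.contourArea); return cv2.minAreaRect(c)
red=(((hsv[...,0]<8)|(hsv[...,0]>172))&(hsv[...,1]>150)&(hsv[...,2]>80)).astype(np.uint8)
r=rect(red,255,180,335,325);b=cv2.boxPoints(r);print('red',r);[print(on('top',p,.045).round(4)) for p in b]
wood=((hsv[...,0]>8)&(hsv[...,0]<25)&(hsv[...,1]>70)&(hsv[...,2]>150)).astype(np.uint8)
wood=cv2.morphologyEx(wood,cv2.MORPH_CLOSE,np.ones((25,25)))
r=rect(wood,255,180,335,325);print('board',r);[print(on('top',p,.018).round(4)) for p in cv2.boxPoints(r)]
for n,p,z in [('pivot',(293,244),.052),('block',(287,202),.078),('slate',(405,257),.028),('jar',(391,146),.088),('pad',(290,308),.045)]: print(n,on('top',p,z).round(4))
E
```

```text
red ((311.5743103027344, 293.8186340332031), (44.26631164550781, 6.223381519317627), 72.47443389892578)
[0.512  0.0434 0.045 ]
[0.516  0.0313 0.045 ]
[0.4307 0.0031 0.045 ]
[0.4268 0.015  0.045 ]
board ((293.6014404296875, 252.1339569091797), (133.26235961914062, 65.81277465820312), 87.56334686279297)
[0.699  0.1416 0.018 ]
[0.7065 0.0013 0.018 ]
[ 0.4249 -0.0136  0.018 ]
[0.4174 0.122  0.018 ]
pivot [0.5719 0.0625 0.052 ]
block [0.654  0.0749 0.078 ]
slate [ 0.5508 -0.1694  0.028 ]
jar [ 0.7705 -0.1351  0.088 ]
pad [0.4419 0.0664 0.045 ]
```

View pics/crop.png

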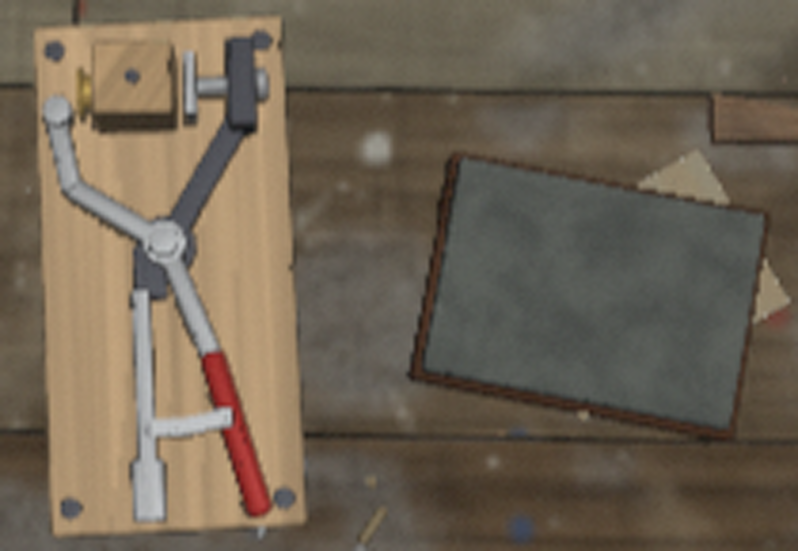

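The crop confirms the clamp: pivot (165,241), red grip (238,430), tooth arm (190,422), steel pad (149,490), block top (132,78) with its bush on the left, and the stop pad (190,85). The measured sizes fit: board about 140 mm wide, grip ending about 0.15 m from the pivot.

I'll use pivot ≈ (0.573, 0.062) and clamp yaw ≈ 0.055. Shut fingers go outside the red grip, with tool y roughly along the handle.

step_arm(targets="-1 0.25 0.44 -0.1 0 0 0.9;-1 0.25 0.44 -0.1 0 0 0.9;-1 0.25 0.44 -0.1 0 0 0.9;-1 0.25 0.44 -0.1 0 0 0.9;-1 0.25 0.44 -0.1 0 0 0.9;-1 0.25 0.44 -0.1 0 0 0.9;-1 0.25 0.44 -0.1 0 0 0.9")

```text
clock: 0.68
eef_pos: [0.3267, -0.2326, 0.1798]
tool_rot: [0.845, 0.535, 0.0, -0.002]
ft_force: [0.1, -0.4, 0.4]
grip_width: 0.0008
grasp_force: 0.0
```

step_arm(targets="-1 0.24 0.44 -0.1 0 0 0.77;-1 0.24 0.44 -0.1 0 0 0.77;-1 0.24 0.44 -0.1 0 0 0.77;-1 0.24 0.44 -0.1 0 0 0.77;-1 0.24 0.44 -0.1 0 0 0.77;-1 0.24 0.44 -0.1 0 0 0.77;-1 0.24 0.44 -0.1 0 0 0.77;-1 0.24 0.44 -0.1 0 0 0.77")

```text
clock: 1.35
eef_pos: [0.4464, -0.016, 0.1304]
tool_rot: [0.649, 0.761, -0.001, -0.001]
ft_force: [-0.3, -0.6, 0.4]
grip_width: -0.0002
grasp_force: 0.0
```

```bash
python3 - <<'E'
from h import *
import pickle
i=bot.camera_info('wrist'); im=bot.camera('wrist'); pickle.dump(i,open('w1.pkl','wb'))
cv2.imwrite('pics/w1.png',im[:,:,::-1]); print(np.round(i['pose'],3).tolist(), bot.get_obs()['ft_force'])
E
```

```text
[[0.987, -0.152, -0.043, 0.435], [0.158, 0.95, 0.268, 0.052], [-0.0, -0.272, 0.962, 0.273], [0.0, 0.0, 0.0, 1.0]] [-0.50928561 -0.09694946 -0.22904485]
```

View pics/w1.png

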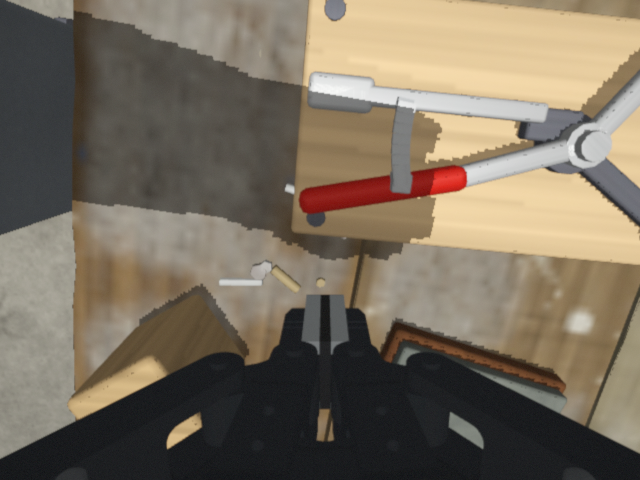

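```bash
python3 - <<'E'
from h import *
import pickle
i=pickle.load(open('w1.pkl','rb'))
for n,p,z in [('pivot',(591,147),.052),('pad',(341,91),.045),('redfar',(302,201),.044),('rednear',(466,178),.044),('arm',(401,145),.056),('redout',(330,210),.04),('boardcorner',(307,-3),.018),('bc2',(293,233),.018)]+[('blk',q,z) for q in [(202,288),(247,350),(157,358),(72,405)] for z in (0,.085)]: print(n,on('wrist',p,z,i).round(4))
E
```

```text
pivot [0.5712 0.0626 0.052 ]
pad [0.4406 0.0696 0.045 ]
redfar [0.429  0.0101 0.044 ]
rednear [0.5148 0.0366 0.044 ]
arm [0.4743 0.0483 0.056 ]
redout [0.4452 0.0068 0.04  ]
boardcorner [0.415  0.1159 0.018 ]
bc2 [ 0.4257 -0.0155  0.018 ]
blk [ 0.3681 -0.0693  0.    ]
blk [ 0.389  -0.0314  0.085 ]
blk [ 0.4042 -0.1123  0.    ]
blk [ 0.4138 -0.061   0.085 ]
blk [ 0.3401 -0.1292  0.    ]
blk [ 0.3697 -0.0726  0.085 ]
blk [ 0.2788 -0.1795  0.    ]
blk [ 0.3275 -0.1072  0.085 ]
```

The wrist view shows the pivot at (591,147), steel pad (341,91), red grip from (302,201) to (466,178), and tooth arm (401,145). These agree with the top view within 2 mm. The distractor block at lower left stays clear, so I'll descend beside the grip.

step_arm(targets="-1 0 0 -0.07 0 0 0;-1 0 0 -0.13 0 0 0;-1 0 0 -0.17 0 0 0;-1 0 0 -0.2 0 0 0;-1 0 0 -0.203 0 0 0;-1 0 0.006 -0.203 0 0 0;-1 0 0.012 -0.203 0 0 0;-1 0 0.015 -0.203 0 0 0")

```text
clock: 2.07
eef_pos: [0.4472, -0.0106, 0.0312]
tool_rot: [0.651, 0.759, 0.001, 0.001]
ft_force: [0.1, -0.3, 1.2]
grip_width: 0.0002
grasp_force: 0.0
```

step_arm(targets="-1 0 0.004 0 0 0 0;-1 0 0.008 0 0 0 0;-1 0 0.011 0 0 0 0;-1 0 0.014 0 0 0 0;-1 0 0.017 0 0 0 0;-1 0 0.02 0 0 0 0;-1 0 0.023 0 0 0 0;-1 0 0.026 0 0 0 0")

```text
clock: 2.73
eef_pos: [0.4455, 0.0016, 0.0297]
tool_rot: [0.651, 0.759, -0.001, 0.001]
ft_force: [-1.1, -7.0, 3.1]
grip_width: 0.0
grasp_force: 3.0
```

step_arm(targets="-1 0 0.003 0 0 0 0;-1 0 0.006 0 0 0 0;-1 0 0.009 0 0 0 0;-1 0 0.012 0 0 0 0;-1 0 0.012 0 0 0 0")

```text
clock: 3.15
eef_pos: [0.4449, 0.0078, 0.0295]
tool_rot: [0.651, 0.759, -0.002, -0.0]
ft_force: [-2.0, -4.7, 1.8]
grip_width: 0.0002
grasp_force: 2.4
```

step_arm(targets="-1 0 0.003 0 0 0 0;-1 0 0.006 0 0 0 0;-1 0 0.009 0 0 0 0;-1 0 0.009 0 0 0 0")

```text
clock: 3.48
eef_pos: [0.4442, 0.0103, 0.0295]
tool_rot: [0.651, 0.759, -0.004, 0.001]
ft_force: [-3.8, -11.9, 4.4]
grip_width: 0.0002
grasp_force: 5.2
```

step_arm(targets="-1 0 0.002 0 0 0 0;-1 0 0.004 0 0 0 0;-1 0 0.004 0 0 0 0")

```text
clock: 3.73
eef_pos: [0.4439, 0.0126, 0.0294]
tool_rot: [0.651, 0.759, -0.004, 0.0]
ft_force: [-4.9, -9.5, 4.0]
grip_width: -0.0001
grasp_force: 4.5
```

step_arm(targets="-1 0 0.002 0 0 0 0;-1 0 0.004 0 0 0 0;-1 0 0.004 0 0 0 0")

```text
clock: 3.98
eef_pos: [0.4435, 0.0143, 0.0293]
tool_rot: [0.651, 0.759, -0.004, 0.0]
ft_force: [-4.5, -11.5, 4.8]
grip_width: -0.0001
grasp_force: 5.1
```

step_arm(targets="-1 0 0.002 0 0 0 0;-1 0 0.004 0 0 0 0;-1 0 0.004 0 0 0 0")

```text
clock: 4.23
eef_pos: [0.4432, 0.016, 0.0293]
tool_rot: [0.651, 0.759, -0.005, 0.0]
ft_force: [-5.7, -12.8, 5.5]
grip_width: -0.0001
grasp_force: 5.6
```

step_arm(targets="-1 -0.001 0.002 0 0 0 0;-1 -0.002 0.004 0 0 0 0;-1 -0.002 0.004 0 0 0 0")

```text
clock: 4.48
eef_pos: [0.4428, 0.0178, 0.0293]
tool_rot: [0.651, 0.759, -0.004, 0.001]
ft_force: [-4.5, -13.2, 3.9]
grip_width: 0.0001
grasp_force: 5.9
```

step_arm(targets="-1 -0.001 0.002 0 0 0 0;-1 -0.001 0.004 0 0 0 0;-1 -0.001 0.004 0 0 0 0")

```text
clock: 4.73
eef_pos: [0.4425, 0.019, 0.0293]
tool_rot: [0.651, 0.759, -0.005, 0.002]
ft_force: [-3.0, -15.0, 2.7]
grip_width: -0.0001
grasp_force: 7.3
```

step_arm(targets="-1 0 0.002 0 0 0 0;-1 0 0.004 0 0 0 0;-1 0 0.004 0 0 0 0")

```text
clock: 4.98
eef_pos: [0.4424, 0.0193, 0.0293]
tool_rot: [0.652, 0.758, -0.007, 0.003]
ft_force: [-3.8, -20.5, 5.2]
grip_width: 0.0003
grasp_force: 9.8
```

Force rose sharply (+5.5 N over 0.3 mm), so the bush is probably home. I'll check with the cameras.

```bash
python3 - <<'E'
from h import *
a=bot.camera('top');b=bot.camera('scene')
cv2.imwrite('pics/t2.png',a[:,:,::-1]);cv2.imwrite('pics/s2.png',b[:,:,::-1])
c1=cv2.resize(a[180:325,255:335],(400,600),0,0,0.0 and 0 or cv2.INTER_CUBIC) if 0 else cv2.resize(a[180:300,255:335],(400,600),interpolation=cv2.INTER_CUBIC)
c2=cv2.resize(b[205:325,225:305],(400,600),interpolation=cv2.INTER_CUBIC)
cv2.imwrite('pics/c2.png',np.hstack([c1,c2])[:,:,::-1]); print(bot.get_obs()['ft_force'])
E
```

```text
[ -3.41503134 -20.45308554   4.37326423]
```

View pics/c2.png

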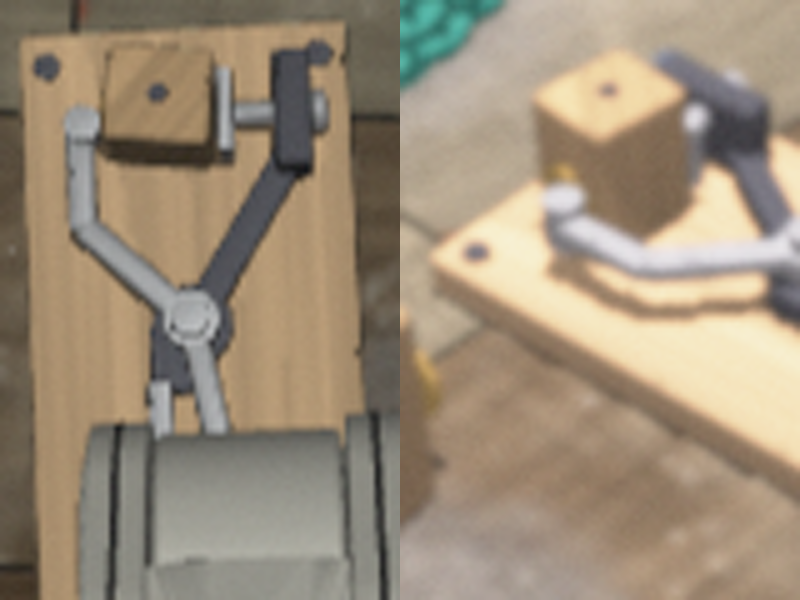

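The left half (top view) shows the jaw ball at (83,123) against the block face, the stop pad at (225,110) against the other side, and the flange tucked in. The bush is home, so I'll ease off.

step_arm(targets="-1 0 -0.006 0 0 0 0;-1 0 -0.012 0 0 0 0;-1 0 -0.018 0 0 0 0;-1 0 -0.024 0 0 0 0;-1 0 -0.03 0 0 0 0;-1 0 -0.05 0 0 0 0;-1 0 -0.08 0 0 0 0;-1 0 -0.08 0.03 0 0 0;-1 0 -0.08 0.1 0 0 0;-1 0 -0.08 0.14 0 0 0")

```text
clock: 5.92
eef_pos: [0.4449, -0.0154, 0.1016]
tool_rot: [0.651, 0.759, 0.0, 0.0]
ft_force: [0.2, -0.3, -0.3]
grip_width: -0.0002
grasp_force: 0.0
```

step_arm(targets="-1 0 0.02 0.06 0 0 -0.06;-1 0 0.02 0.06 0 0 -0.13;-1 0 0.02 0.06 0 0 -0.13")

```text
clock: 6.17
eef_pos: [0.4463, -0.0049, 0.1318]
tool_rot: [0.688, 0.725, 0.002, 0.002]
ft_force: [0.4, 0.0, -0.6]
grip_width: 0.0002
grasp_force: 0.0
```

```bash
python3 - <<'E'
from h import *
import pickle
i=bot.camera_info('wrist'); im=bot.camera('wrist'); pickle.dump(i,open('w2.pkl','wb'))
cv2.imwrite('pics/w2.png',im[:,:,::-1])
o=bot.get_obs();print(o['clock'],o['eef_pos'],o['tool_rot'])
E
```

```text
6.2167 [ 0.44503388 -0.00497095  0.13041971] [6.87797025e-01 7.25902507e-01 6.36210786e-04 6.30879256e-04]
```

View pics/w2.png

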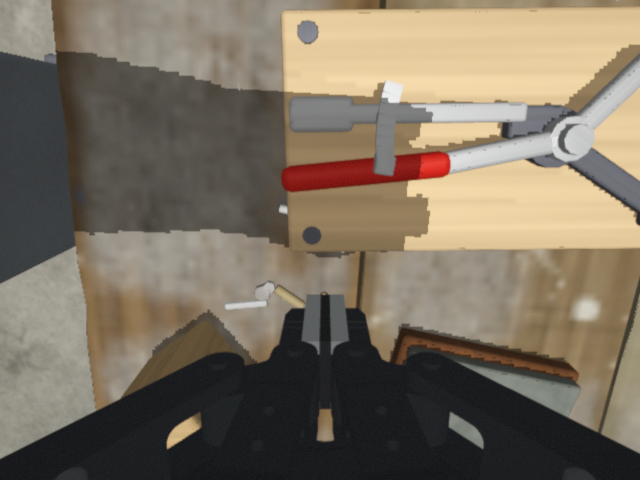

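The red handle stays closed on its own, from (285,179) to (448,163), with the tooth arm sticking out past the steel handle at (393,92). The pad centre is at (321,115).

```bash
python3 - <<'E'
from h import *
import pickle
i=pickle.load(open('w2.pkl','rb')); j=pickle.load(open('w1.pkl','rb'))
p1=[on('wrist',p,.044,j) for p in [(302,201),(466,178)]];p2=[on('wrist',p,.044,i) for p in [(285,179),(448,163)]]
a=lambda p:np.arctan2(*(p[1]-p[0])[1::-1]); print('angle',a(p1)-a(p2),p2)
for n,p,z in [('pivot',(573,138),.052),('pad',(321,115),.045),('padend',(291,114),.045),('padfront',(353,116),.045),('arm',(386,130),.056),('armb',(376,130),.056)]: print(n,on('wrist',p,z,i).round(4))
E
```

```text
angle 0.15052011703236737 [array([0.42264417, 0.03431724, 0.044     ]), array([0.51021569, 0.04744125, 0.044     ])]
pivot [0.5704 0.0639 0.052 ]
pad [0.4405 0.0686 0.045 ]
padend [0.4249 0.0683 0.045 ]
padfront [0.4572 0.069  0.045 ]
arm [0.4734 0.0629 0.056 ]
armb [0.4684 0.0626 0.056 ]
```

step_arm(targets="-1 -0.012 0.08 0 0 0 0;-1 -0.012 0.152 0 0 0 0;-1 -0.012 0.152 -0.06 0 0 0;-1 -0.012 0.152 -0.11 0 0 0;-1 -0.012 0.152 -0.14 0 0 0;-1 -0.012 0.152 -0.15 0 0 0;-1 -0.012 0.152 -0.15 0 0 0")

```text
clock: 6.8
eef_pos: [0.4362, 0.0707, 0.0526]
tool_rot: [0.688, 0.726, -0.002, -0.002]
ft_force: [0.4, 0.9, 0.1]
grip_width: 0.0
grasp_force: 0.0
```

step_arm(targets="-1 0.004 0 -0.004 0 0 0;-1 0.004 0 -0.008 0 0 0;-1 0.004 0 -0.012 0 0 0;-1 0.004 0 -0.016 0 0 0;-1 0.004 0 -0.016 0 0 0")

```text
clock: 7.22
eef_pos: [0.4407, 0.0711, 0.047]
tool_rot: [0.688, 0.725, 0.0, 0.0]
ft_force: [0.2, -1.3, 0.5]
grip_width: 0.0001
grasp_force: 0.0
```

step_arm(targets="-1 0 0 -0.002 0 0 0;-1 0 0 -0.004 0 0 0;-1 0 0 -0.006 0 0 0;-1 0 0 -0.008 0 0 0;-1 0 0 -0.008 0 0 0")

```text
clock: 7.63
eef_pos: [0.4408, 0.0712, 0.0432]
tool_rot: [0.688, 0.725, 0.0, 0.0]
ft_force: [-1.2, 0.0, 3.5]
grip_width: 0.0
grasp_force: 2.1
```

step_arm(targets="-1 0 0 -0.002 0 0 0;-1 0 0 -0.004 0 0 0;-1 0 0 -0.005 0 0 0;-1 0 0 -0.006 0 0 0;-1 0 0 -0.006 0 0 0")

```text
clock: 8.05
eef_pos: [0.4408, 0.0714, 0.0399]
tool_rot: [0.688, 0.725, 0.0, 0.0]
ft_force: [-0.5, 0.2, 5.2]
grip_width: 0.0
grasp_force: 2.4
```

```bash
python3 - <<'E'
from h import *
import pickle
i=bot.camera_info('wrist'); im=bot.camera('wrist'); pickle.dump(i,open('w3.pkl','wb'))
cv2.imwrite('pics/w3.png',im[:,:,::-1])
hsv=cv2.cvtColor(im,cv2.COLOR_RGB2HSV)
red=(((hsv[...,0]<6)|(hsv[...,0]>174))&(hsv[...,1]>190)&(hsv[...,2]>70)).astype(np.uint8)
c=max(cv2.findContours(red,0,2)[0],key=cv2.contourArea);r=cv2.minAreaRect(c);print(r)
for p in cv2.boxPoints(r): print(on('wrist',p,.044,i).round(4))
E
```

```text
((462.92303466796875, 427.6153869628906), (37.71961212158203, 14.42220401763916), 33.690067291259766)
[0.4885 0.0313 0.044 ]
[0.4909 0.0368 0.044 ]
[0.5044 0.028  0.044 ]
[0.5021 0.0222 0.044 ]
```

step_arm(targets="-1 0 0 0.004 0 0 0;-1 0 0 0.012 0 0 0;-1 0 0 0.03 0 0 0;-1 0 0 0.08 0 0 0;-1 0 0 0.14 0 0 0;-1 0 -0.06 0.18 0 0 0;-1 0 -0.13 0.18 0 0 0;-1 0 -0.15 0.18 0 0 0;-1 0 -0.15 0.18 0 0 0")

```text
clock: 8.85
eef_pos: [0.4402, -0.0058, 0.1303]
tool_rot: [0.69, 0.724, -0.0, 0.0]
ft_force: [-0.7, -0.1, -0.3]
grip_width: 0.0005
grasp_force: 0.0
```

```bash
python3 - <<'E'
from h import *
import pickle
i=bot.camera_info('wrist'); im=bot.camera('wrist'); pickle.dump(i,open('w4.pkl','wb'))
t=bot.camera('top');s=bot.camera('scene')
cv2.imwrite('pics/w4.png',im[:,:,::-1]);cv2.imwrite('pics/t4.png',t[:,:,::-1])
cv2.imwrite('pics/c4.png',np.hstack([cv2.resize(im,(400,300)),cv2.resize(t[180:240,255:335],(400,300),interpolation=cv2.INTER_CUBIC)])[:,:,::-1])
hsv=cv2.cvtColor(im,cv2.COLOR_RGB2HSV)
red=(((hsv[...,0]<6)|(hsv[...,0]>174))&(hsv[...,1]>190)&(hsv[...,2]>70)).astype(np.uint8)
c=max(cv2.findContours(red,0,2)[0],key=cv2.contourArea);r=cv2.minAreaRect(c);print(r)
for p in cv2.boxPoints(r): print(on('wrist',p,.044,i).round(4))
print(bot.get_obs()['eef_pos'])
E
```

```text
((385.31005859375, 201.7963104248047), (25.468017578125, 166.6427001953125), 74.89041900634766)
[0.4258 0.0163 0.044 ]
[0.5113 0.0442 0.044 ]
[0.5168 0.0312 0.044 ]
[0.43   0.0025 0.044 ]
[ 0.43986495 -0.00339305  0.12935907]
```

View pics/c4.png

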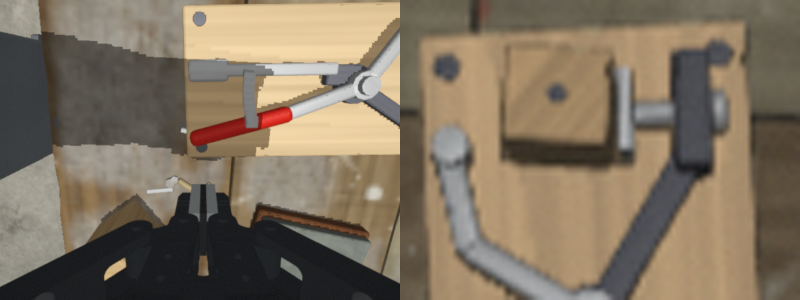

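The red handle is back at its open pose: far end (0.428, 0.009), the same as at the start. The block rests against the stop pad, and its top centre is about (286.4,198.6) in the top picture. Now over the block with the fingers open.

step_arm(targets="1 0 0 0.08 0 0 0;1 0.434 0.162 0.08 0 0 0;1 0.434 0.162 0.08 0 0 0;1 0.434 0.162 0.08 0 0 0;1 0.434 0.162 0.08 0 0 0;1 0.434 0.162 0.08 0 0 0;1 0.434 0.162 0.08 0 0 0;1 0.434 0.162 0.08 0 0 0")

```text
clock: 9.67
eef_pos: [0.6605, 0.081, 0.1666]
tool_rot: [0.687, 0.727, -0.0, -0.001]
ft_force: [-0.7, -0.7, 0.0]
grip_width: 0.0853
grasp_force: 0.0
```

```bash
python3 - <<'E'
from h import *
import pickle
o=bot.get_obs();i=bot.camera_info('wrist'); im=bot.camera('wrist'); pickle.dump(i,open('w5.pkl','wb'))
cv2.imwrite('pics/w5.png',im[:,:,::-1]); print(o['eef_pos'],o['tool_rot'])
print(on('top',(286.4,198.6),.078))
E
```

```text
[0.66049733 0.08103138 0.16662175] [ 6.86822636e-01  7.26824821e-01 -7.04833754e-05 -5.84947154e-04]
[0.6610656  0.07626427 0.078     ]
```

View pics/w5.png

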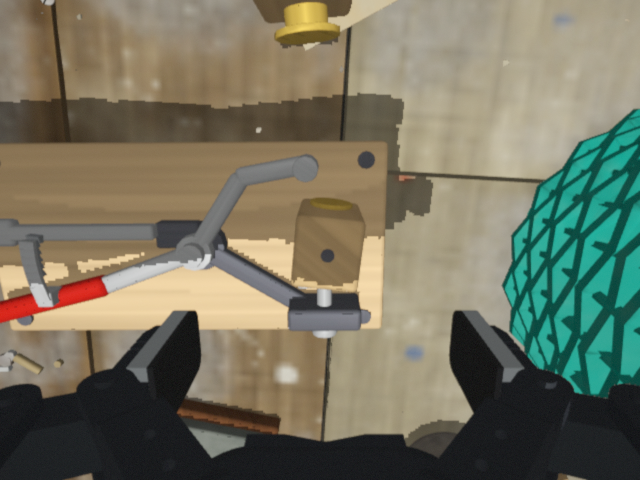

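```bash
python3 - <<'E'
from h import *
import pickle
i=pickle.load(open('w5.pkl','rb'))
for n,p,z in [('hole',(327.5,256),.078),('c',(292,284),.078),('c',(361,289),.078),('c',(363,222),.078),('c',(301,219),.078),('bask',(505,285),.1),('bask',(505,285),.2),('bask0',(590,390),.1),('jar',(445,432),.088),('flange',(331,204),.05)]: print(n,z,on('wrist',p,z,i).round(4))
im=cv2.cvtColor(cv2.imread('pics/t4.png'),cv2.COLOR_BGR2HSV)
m=((im[...,2]<135)&(im[...,1]<70)).astype(np.uint8);k=np.zeros_like(m);k[210:300,350:460]=m[210:300,350:460]
c=max(cv2.findContours(k,0,2)[0],key=cv2.contourArea);r=cv2.minAreaRect(c);print(r,[on('top',p,.028).round(3) for p in [r[0],*cv2.boxPoints(r)]])
E
```

```text
hole 0.078 [0.6618 0.0774 0.078 ]
c 0.078 [0.6421 0.059  0.078 ]
c 0.078 [0.6827 0.0582 0.078 ]
c 0.078 [0.6806 0.0985 0.078 ]
c 0.078 [0.6457 0.0982 0.078 ]
bask 0.1 [0.7562 0.0735 0.1   ]
bask 0.2 [0.7083 0.1101 0.2   ]
bask0 0.1 [0.8158 0.0126 0.1   ]
jar 0.088 [ 0.7415 -0.0302  0.088 ]
flange 0.05 [0.6627 0.1026 0.05  ]
((400.0642395019531, 259.4044189453125), (77.85406494140625, 100.73678588867188), 88.91908264160156) [array([ 0.546, -0.159,  0.028]), array([ 0.624, -0.053,  0.028]), array([ 0.631, -0.264,  0.028]), array([ 0.468, -0.263,  0.028]), array([ 0.462, -0.057,  0.028])]
```

The wrist view shows the bush flange flush at (331,204) and the block's top hole at (327,256), so the block is near (0.662, 0.077). The basket is clear. Now descending with the fingers half open.

step_arm(targets="0.5 0.003 -0.007 -0.02 0 0 0;0.5 0.003 -0.007 -0.06 0 0 0;0.5 0.003 -0.007 -0.11 0 0 0;0.5 0.003 -0.007 -0.16 0 0 0;0.5 0.003 -0.007 -0.2 0 0 0;0.5 0.003 -0.007 -0.225 0 0 0;0.5 0.003 -0.007 -0.24 0 0 0;0.5 0.003 -0.007 -0.24 0 0 0;0.5 0.003 -0.007 -0.24 0 0 0")

```text
clock: 10.47
eef_pos: [0.6583, 0.0735, 0.05]
tool_rot: [0.688, 0.725, -0.0, -0.0]
ft_force: [0.6, -0.5, 0.5]
grip_width: 0.0644
grasp_force: 0.0
```

step_arm(targets="0.5 0.006 0.007 -0.008 0 0 0;0.5 0.006 0.007 -0.008 0 0 0;0.2 0.006 0.007 -0.008 0 0 0;0 0.006 0.007 -0.008 0 0 0;-0.2 0.006 0.007 -0.008 0 0 0;-0.4 0.006 0.007 -0.008 0 0 0;-1 0.006 0.007 -0.008 0 0 0;-1 0.006 0.007 -0.008 0 0 0;-1 0.006 0.007 -0.008 0 0 0")

```text
clock: 11.22
eef_pos: [0.6628, 0.0773, 0.0469]
tool_rot: [0.688, 0.725, 0.001, 0.001]
ft_force: [-1.4, -0.6, 4.8]
grip_width: 0.0405
grasp_force: 58.7
```

step_arm(targets="-1 0 0.001 0.01 0 0 0;-1 0 0.002 0.03 0 0 0;-1 0 0.002 0.06 0 0 0;-1 0 0.002 0.1 0 0 0;-1 0 0.002 0.15 0 0 0;-1 0 0.002 0.2 0 0 0;-1 0 0.002 0.2 0 0 0")

```text
clock: 11.8
eef_pos: [0.665, 0.0786, 0.1522]
tool_rot: [0.688, 0.725, 0.004, 0.003]
ft_force: [2.2, 0.0, -0.4]
grip_width: 0.0398
grasp_force: 58.4
```

step_arm(targets="-1 -0.02 -0.04 0 0 0 0;-1 -0.045 -0.095 0 0 0 0;-1 -0.07 -0.15 0 0 0 0;-1 -0.095 -0.205 0 0 0 0;-1 -0.12 -0.26 0 0 0 0;-1 -0.145 -0.315 0 0 0 0;-1 -0.17 -0.37 0 0 0 0;-1 -0.195 -0.425 0 0 0 0;-1 -0.215 -0.47 0 0 0 0;-1 -0.23 -0.497 0 0 0 0")

```text
clock: 12.63
eef_pos: [0.5452, -0.1726, 0.1451]
tool_rot: [0.689, 0.725, -0.001, -0.001]
ft_force: [-0.4, -0.2, -1.7]
grip_width: 0.0404
grasp_force: 58.5
```

step_arm(targets="-1 0 0 -0.04 0 0 0;-1 0 0 -0.08 0 0 0;-1 0 0 -0.12 0 0 0;-1 0 0 -0.145 0 0 0;-1 0 0 -0.16 0 0 0;-1 0 0 -0.165 0 0 0;-1 0 0 -0.17 0 0 0;-1 0 0 -0.17 0 0 0")

```text
clock: 13.3
eef_pos: [0.5473, -0.1703, 0.0609]
tool_rot: [0.688, 0.725, 0.0, 0.0]
ft_force: [-0.9, 0.2, -1.4]
grip_width: 0.0406
grasp_force: 58.5
```

step_arm(targets="-1 0 0 -0.002 0 0 0;-1 0 0 -0.004 0 0 0;-1 0 0 -0.006 0 0 0;-1 0 0 -0.006 0 0 0")

```text
clock: 13.63
eef_pos: [0.5472, -0.1703, 0.0581]
tool_rot: [0.688, 0.725, 0.0, 0.0]
ft_force: [0.1, -0.0, -1.9]
grip_width: 0.04
grasp_force: 58.5
```

step_arm(targets="-1 0 0 -0.001 0 0 0;-1 0 0 -0.002 0 0 0;-1 0 0 -0.003 0 0 0;-1 0 0 -0.003 0 0 0")

```text
clock: 13.97
eef_pos: [0.5472, -0.1704, 0.0573]
tool_rot: [0.688, 0.725, 0.0, 0.0]
ft_force: [-2.1, 0.7, 4.3]
grip_width: 0.0401
grasp_force: 59.1
```

Touchdown: the vertical force went from -1.9 to +4.3 N. Releasing gently and rising.

step_arm(targets="-0.05 0 0 0 0 0 0;0.1 0 0 0 0 0 0;0.3 0 0 0 0 0 0;0.5 0 0 0 0 0 0;0.5 0 0 0 0 0 0;0.5 0 0 0.02 0 0 0;0.5 0 0 0.08 0 0 0;0.5 0 0 0.16 0 0 0;0.5 0 0 0.24 0 0 0;0.5 0 0 0.28 0 0 0")

```text
clock: 14.8
eef_pos: [0.549, -0.1709, 0.2024]
tool_rot: [0.688, 0.725, 0.002, 0.003]
ft_force: [0.7, -0.1, 0.4]
grip_width: 0.064
grasp_force: 0.0
```

step_arm(targets="0.5 -0.08 -0.04 0 0 0 0;0.5 -0.16 -0.1 0 0 0 0;0.5 -0.24 -0.16 0 0 0 0;0.5 -0.3 -0.2 0 0 0 0;0.5 -0.3 -0.2 0 0 0 0")

```text
clock: 15.22
eef_pos: [0.393, -0.2722, 0.1972]
tool_rot: [0.69, 0.724, -0.001, -0.0]
ft_force: [0.3, -0.1, 0.2]
grip_width: 0.0641
grasp_force: 0.0
```

```bash
python3 - <<'E'
from h import *
t=bot.camera('top');s=bot.camera('scene')
cv2.imwrite('pics/c6.png',np.hstack([cv2.resize(t[120:340,245:465],(400,400)),cv2.resize(s[130:350,225:445],(400,400))])[:,:,::-1])
E
```

```text
(no output)
```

View pics/c6.png

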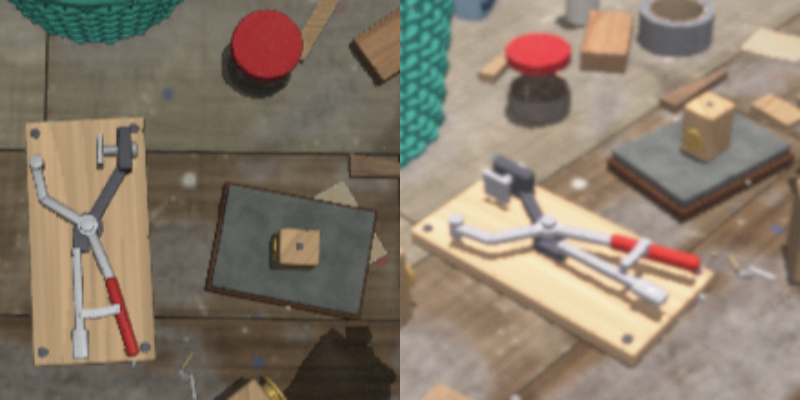

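The block stands upright mid-slate at (300,247) with its bush flush. The clamp is open, the jar hasn't moved, and the hand is clear.

```bash
python3 -c "
from workcell import bot
print(bot.job_done())"
```

```text
the job is handed in; nothing more can be done
None
```

The job is done and handed in at about 15 s: I pressed the bush home (peak reading about 21 N), the ratchet held by itself until released and the red handle sprang open, and the block now stands upright mid-slate with the jar untouched.

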